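# Shim the rocking bench scale

## Task

The bench scale rocks because the foot at its rear left corner has lost its rubber boot: slide the orange wedge along the worktop, thin end first, under that bare foot until it is snug and the scale no longer rocks, without jacking it out of level. Then press down firmly with a fingertip on the pan corner next to that foot to check that it stands firm, and let go. Only push, never lift the wedge or shove the scale out of its place, and leave the ring, the jar and the spatula alone.

Things in the scene. Friction and masses are not known exactly. Their poses are not given: they have to be found in the camera images.
- scale: Loose bench scale, 2.6 to 4 kg, standing level. Light housing 300 mm (its x) by 260 mm (y), 22 to 72 mm above the worktop, dark panel at its -x end; bright pan over x -57 to +147, y +-125 mm, top at 88 mm. Four ears at its sides, 34 mm high, carry the feet at x +-115, y +-140 mm: three in black rubber boots 26 mm wide, the rear left (+x, +y) bare. Origin at its centre, worktop level, z up.
- bare_foot (a point): Lowest point of the bare foot: a brass stud 12 mm thick with a round end, hanging 6 mm above the worktop under the ear (32 mm wide, knurled knob on top to 48 mm high) that stands out 26 mm from the left (+y) side, near the rear. Unshimmed, the scale rocks over onto it when that pan corner is pressed with about 3 to 6 N.
- pan_corner (a point): Point on top of the pan at the corner by the bare foot, 40 mm inwards from the foot, 88 mm above the worktop: press here to test.
- wedge: Loose orange plastic wedge, 30 to 65 g, flat on the worktop left of the scale, tip roughly towards the bare foot: 100 mm long, 50 mm wide, 2 mm thick at the tip rising evenly to 18 mm at the upright back. Origin at the centre of its underside, x towards the tip, z up. It slides freely until it meets the foot; then the push needed climbs quickly past 6 N. It stays where left.
- wedge_back (a point): Centre of the wedge's upright back face (50 mm wide, 18 mm high), 9 mm above the worktop. When snug it is about 75 mm from the foot (the foot 25 mm in from the tip); each 10 mm farther in jacks the corner up by 1.6 mm.
- wedge_tip (a point): Middle of the wedge's thin edge, 1 mm above the worktop.
- mousse_ring_mid (a point): Steel mousse ring, 70 mm in diameter, 45 mm high, standing loose: leave alone. Its centre.
- jar_mid (a point): Closed brown jar with a white lid, 66 mm in diameter, 85 mm high, loose: leave alone. Its centre.
- spatula: Spatula with a dark wooden handle, 260 mm long, lying along its x behind the scale, loose: leave alone. Origin under its middle.
Mind the look-alikes: they are no part of the job. What is shaped like the wedge but blue, grey or pink is not meant.

How it is judged:
On the way, in this order (a step that is already met when the one before it is completed fails the run):
1. the wedge is snug under the bare foot and the scale is still level (contact force between wedge and scale above 0.8 N and x of bare_foot in the frame of wedge above 0.01 m and angle between scale's own z axis and vertical below 0.008 rad and y of bare_foot in the frame of wedge between -0.024 and 0.024 m), for 0.3 s.
2. a fingertip presses on the pan corner next to the bare foot, the wedge takes the load and the scale does not rock (contact force between the fingers and scale above 4 N and horizontal distance between the grasp point and pan_corner below 0.05 m and height (world z) of the grasp point above 0.09 m and contact force between wedge and scale above 3 N and angle between scale's own z axis and vertical below 0.01 rad), for 0.15 s.
At the end, for the whole second after the job is handed in: The wedge lies flat on the worktop, thin end under the bare foot, which bears on it with at least 0.8 N; the scale is level within 0.008 rad, within 20 mm of where it stood, and at rest; ring, jar and spatula within 20 mm of their places (all of step 1 and height (world z) of wedge below 0.004 m and angle between wedge's own z axis and vertical below 0.04 rad and distance of each of scale, mousse_ring_mid, jar_mid, spatula from where it was at the start of the episode below 0.02 m and linear speed of each of scale, wedge below 0.01 m/s); the robot touches nothing.
It fails at once if the wedge is lifted or tipped (height (world z) of wedge above 0.012 m or angle between wedge's own z axis and vertical above 0.2 rad).
It fails at once if the scale is shoved away, lifted or rocked hard (distance of scale from where it was at the start of the episode above 0.03 m or angle between scale's own z axis and vertical above 0.06 rad).
It fails at once if the ring, the jar or the spatula is displaced (distance of any of mousse_ring_mid, jar_mid, spatula from where it was at the start of the episode above 0.03 m).
It also fails if it takes over 54 s, if anything falls off the work surface, if the arm or the gripper's body presses on something with over 40 N, if the wrist force passes 120 N, or if a joint passes its speed limit or range.

## Robot

A 7-joint arm with a two-finger parallel gripper is mounted at the origin on the work surface. World frame = base frame: x ahead of the robot, y to its left, z up, the work surface at z = 0. Lengths are in m, angles in rad, forces in N, time in s.
With the tool pointing down it reaches from about 0.425 to 0.925 m from the base axis. Payload 6.8 kg.
Tool frame: the origin (TCP) lies between the finger pads; the fingertips stand 14 mm ahead of it and the grasp point (between the pads) lies 5 mm behind it; z points along the fingers, y is the line along which they close (so a half turn about z gives the same grasp; the last joint's range is limited). The gripper opens to 85 mm and grips with 20 to 120 N. Pads are 22 mm wide; open, the fingers measure 114 mm over their backs; the gripper's body (76 mm by 85 mm) begins 54 mm behind the grasp point. The pads swing forward as they close: fully open they stand 13 mm farther back than shut.
Start: joints at [-1.355, 0.477, 0.022, 1.555, -0.011, 1.109, -0.083], TCP at [0.215, 0.64, 0.245] pointing down, gripper open.
Joint ranges: [-2.96, 2.96], [-0.34, 2.1], [-1.41, 1.46], [0.24, 2.44], [-1.37, 4.51], [0.17, 1.92], [-2.96, 2.96]. Speed limits (rad/s): [2.39, 2.39, 3.14, 3.14, 3.14, 3.14, 3.14].

## Interface

Orientations are given as a rotation vector (axis times angle).
In Python, from bench import r, eyes, ticket gives the robot as it stands. The module is installed in compiled form; this text tells all that it offers.
- The arm moves only by the tool arm_command, never from a script. Its argument "plan" is text: rows parted by semicolons, each of 4 numbers parted by spaces: the shift along the tool's x, y, z in m, then the turn about the tool's z in degrees. In form: tx ty tz yaw; .... A call has 1 to 20 rows; each row shifts and turns the commanded pose from where the row before left it, along the tool's axes as they then stand; what a row does not reach is not made up. A row lasts 1/8 s, in which the tool goes at most 62.5 mm and 10.7 degrees, less where a joint would pass 70% of its speed; a pose out of reach is approached as far as the arm can. A call is refused whole if a number of a shift passes 0.0625 or a number of a turn 10.7, either way. A call with a gripper value outside its range is refused whole. "hand" is the closure, from -1 (fully open) to 1 (shut), set as the call begins (left out, the last holds). The fingers move at their own pace and stop on an object; "grip_force" is the grip in N (left out, the last holds). Time passes only in rows, so rows that do not move let the fingers close. It gives the time, the measured TCP pose, the force, the opening and the grip force at its end, in the units of the state.
- r.get_obs(): the state, without advancing time (a new reading comes with each control period).
- eyes.grab_frame(name): name is "scene" or "side" or "wrist"; returns (picture, depth): 384x512x3 uint8, red, green, blue; 384x512 float32, m along the optical axis (not along the pixel's ray), 0 where there is no reading.
- eyes.calibration(name): a dict with "fov_y" (degrees; the focal length in pixels is half the picture's height over the tangent of half this angle, whatever the lens; pixels are square), "cx", "cy" (the principal point, pixels), "k1" (the pictures are not rectified: a ray, as slopes to the right and down, at radius r is drawn at 1 + k1 r^2 times it, then the intrinsics apply), "origin" and "attitude" of the camera in the world; the wrist camera has in their place "tool_from_camera" (4x4, takes a point from camera to tool coordinates, whose origin is the TCP and whose axes are the flange's). Camera axes: x right, y up, looking along -z (the intrinsics and any distortion apply to the point x, -y, -z); pixel columns grow to the right and rows downward; lengths in m; the calibration is good to about 2 mm. A picture is of the moment at which its call begins: read the wrist's pose just before it. calibration takes no time and is no camera call.
- ticket.hand_in(): hands the job in; it is judged then, once.
The state is a dict: "clock": time; "joints": joint angles; "qvel": joint speeds; "tau": joint torques, N m; "tcp_pos": TCP position; "orientation": TCP orientation; "contact_force": force on the tool from outside, world axes, zero at the start; "moment": the same for the moment, N m; "grip_width": finger opening in m; "gripper_force": force on a finger pad.
Only numpy, scipy, OpenCV 4.12 (cv2) and the standard library are available. Lean on these libraries where they do the work, as an engineer would, in place of code of your own. Each camera call takes 0.05 s, during which the arm holds its last target. There are 200 camera calls.

## Working session

There is one attempt and no reset: what is moved stays moved. The work goes in short steps, Python scripts to look and compute and a tool call to move; the robot and the scene stay as the last step left them, time stands still between calls to the robot, and variables do not carry over. Pictures are saved under pics/ and viewed, at most 10 in all, crops included, and the job is handed in when it is done.

Besides the shell and the picture viewer there is one more tool, called after "Emit:" by a JSON object that holds its "fn" and its "kwargs". arm_command: Moves the arm, as the interface text tells. Its arguments: {"type":"object","properties":{"plan":{"type":"string"},"hand":{"type":"number"},"grip_force":{"type":"number"}},"required":["plan"]}

```bash
mkdir -p pics; cat > h.py <<'E'
import numpy as np, cv2
from scipy.spatial.transform import Rotation as R
from bench import r, eyes, ticket
def cam(name,obs=None):
    c=eyes.calibration(name); f=192/np.tan(np.radians(c['fov_y'])/2)
    if 'origin' in c:
        a=np.array(c['attitude'],float); Rm=a if a.shape==(3,3) else (R.from_rotvec(a).as_matrix())
        o=np.array(c['origin'])
    else:
        T=np.array(c['tool_from_camera']); Rt=R.from_rotvec(obs['orientation']).as_matrix()
        Rm=Rt@T[:3,:3]; o=np.array(obs['tcp_pos'])+Rt@T[:3,3]
    return c,f,Rm,o
def rays(K,uv):
    c,f,Rm,o=K
    d=np.atleast_2d(np.array(uv,float))-[c['cx'],c['cy']]; d/=f
    s=d.copy()
    for _ in range(20): s=d/(1+c['k1']*(s**2).sum(1,keepdims=True))
    return np.c_[s[:,0],-s[:,1],-np.ones(len(s))]@Rm.T
def onplane(K,uv,z):
    w=rays(K,uv); o=K[3]; return o+w*((z-o[2])/w[:,2:3])
def pts(K,depth):  # full cloud
    v,u=np.mgrid[0:384,0:512]; w=rays(K,np.c_[u.ravel(),v.ravel()])
    return (K[3]+w*depth.reshape(-1,1)).reshape(384,512,3)
def grab(name,fn=None):
    obs=r.get_obs(); p,d=eyes.grab_frame(name); K=cam(name,obs)
    if fn: cv2.imwrite('pics/'+fn,p[:,:,::-1])
    return p,d,K
E
python3 - <<'E'
from h import *
for n in ('scene','side','wrist'):
    p,d,K=grab(n,n+'0.png'); np.savez(n+'0.npz',p=p,d=d); print(n,eyes.calibration(n))
a=[cv2.imread(f'pics/{n}0.png') for n in('scene','side')]
print(r.get_obs())
E
```

```text
scene {'fov_y': 56.68143560796586, 'cx': 260.23648025294136, 'cy': 189.68451171420904, 'k1': 0.02710555523423131, 'origin': array([1.24333512, 0.40483164, 0.65560048]), 'attitude': array([0.59021885, 0.95656226, 1.90397033])}
side {'fov_y': 57.462917229490145, 'cx': 253.78199372749614, 'cy': 189.95031364239694, 'k1': -0.07969572659351318, 'origin': array([ 0.10373047, -0.51312776,  0.6449361 ]), 'attitude': array([ 0.86643784, -0.33352616, -0.64008648])}
wrist {'fov_y': 64.43799511107945, 'cx': 254.89640256564866, 'cy': 192.89592168743044, 'k1': -0.03672442714582637, 'tool_from_camera': array([[-5.43563791e-05,  9.63508986e-01,  2.67675981e-01,
         6.72965964e-02],
       [ 9.99999819e-01, -1.08227677e-04,  5.92637069e-04,
         8.96394396e-04],
       [ 5.99981091e-04,  2.67675965e-01, -9.63508805e-01,
        -1.28738338e-01],
       [ 0.00000000e+00,  0.00000000e+00,  0.00000000e+00,
         1.00000000e+00]])}
{'clock': 0.15, 'joints': array([-1.35509478,  0.47762331,  0.02234365,  1.55618553, -0.01149206,
        1.1092928 , -0.08311804]), 'qvel': array([ 0.0010471 , -0.00257457, -0.0020604 , -0.002237  , -0.00030109,
        0.00034051,  0.00193139]), 'tau': array([ 2.48159929e-03, -5.96924686e+01,  1.60992153e+00, -2.81490737e+01,
        1.26340863e-02,  6.60048026e-03, -7.70267434e-06]), 'tcp_pos': array([0.21463661, 0.63952417, 0.2445566 ]), 'orientation': array([-5.06377660e-01, -3.10039019e+00,  2.16050935e-03]), 'contact_force': array([-0.84902435, -0.07324785,  0.13864049]), 'moment': array([-0.00145494,  0.01642727,  0.0093823 ]), 'gripper_force': 0.0, 'grip_width': 0.08527814512003719}
```

View pics/scene0.png

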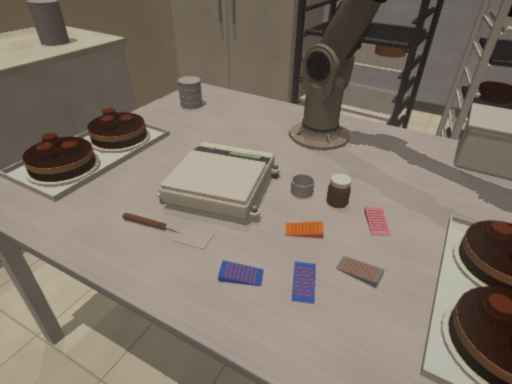

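View pics/side0.png

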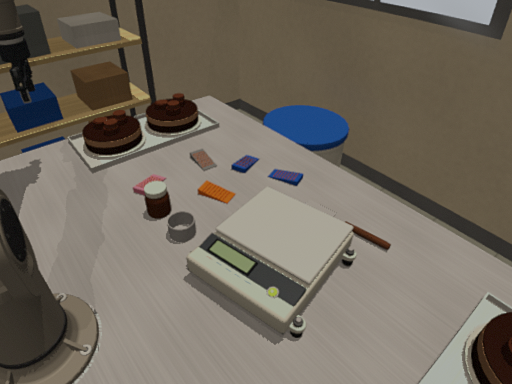

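View pics/wrist0.png

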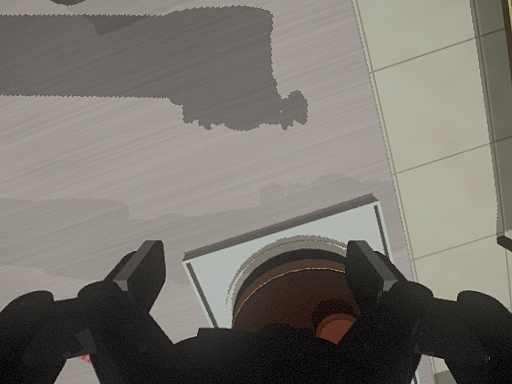

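```bash
cat > m.py <<'E'
from h import *
for n in ('scene','side'):
    z=np.load(n+'0.npz'); p,d=z['p'],z['d']; K=cam(n); P=pts(K,d); hsv=cv2.cvtColor(p,cv2.COLOR_RGB2HSV)
    ok=d>0
    # wedge
    m=((hsv[...,0]>3)&(hsv[...,0]<18)&(hsv[...,1]>190)&(hsv[...,2]>140)&ok&(abs(P[...,2]-.01)<.02)).astype(np.uint8)
    nn,l,s,c=cv2.connectedComponentsWithStats(m); i=1+np.argmax(s[1:,4]); q=P[l==i]
    print(n,'wedge',s[i],q.mean(0),q[:,2].min(),q[:,2].max(),'rect',cv2.minAreaRect(q[:,:2].astype(np.float32)))
    hull=cv2.approxPolyDP(cv2.convexHull(np.argwhere(l==i)[:,::-1].astype(np.int32)),4,True)[:,0]
    for h in hull: print('  ',h,P[h[1],h[0]].round(4))
    # pan
    m=(ok&(abs(P[...,2]-.088)<.005)&(P[...,0]>.3)&(P[...,0]<.9)&(P[...,1]>-.4)&(P[...,1]<.3)).astype(np.uint8)
    nn,l,s,c=cv2.connectedComponentsWithStats(m); i=1+np.argmax(s[1:,4]); q=P[l==i]
    rr=cv2.minAreaRect(q[:,:2].astype(np.float32)); print(n,'pan',s[i],np.median(q[:,2]),rr,cv2.boxPoints(rr).round(3).tolist())
    # table heights check
    print('table z',np.median(P[...,2][ok&(abs(P[...,2])<.01)]))
    # objects on table
    m=(ok&(P[...,2]>.02)&(P[...,2]<.11)&(P[...,0]>.2)&(P[...,0]<.9)&(P[...,1]>-.5)&(P[...,1]<.5)).astype(np.uint8)
    nn,l,s,c=cv2.connectedComponentsWithStats(m)
    for i in range(1,nn):
        if s[i,4]>60: q=P[l==i]; print('  obj',s[i].tolist(),q.min(0).round(3),q.max(0).round(3))
E
python3 m.py
```

```text
scene wedge [287 223  35  12 279] [0.55369282 0.17231251 0.00965192] 0.0003833052389728975 0.018563320306184128 rect ((0.5542117953300476, 0.17343327403068542), (0.04665175825357437, 0.09098396450281143), 24.018024444580078)
   [321 232] [0.5531 0.2208 0.0185]
   [287 234] [0.5902 0.1406 0.0036]
   [287 225] [0.5567 0.1247 0.0027]
   [320 223] [0.5186 0.2049 0.0166]
scene pan [ 161  150  105   52 3430] 0.08733061750098409 ((0.5394325852394104, -0.11788894236087799), (0.21391749382019043, 0.2495926171541214), 12.68590259552002) [[0.40799999237060547, -0.019999999552965164], [0.4620000123977661, -0.2630000114440918], [0.6710000038146973, -0.2160000056028366], [0.6159999966621399, 0.027000000700354576]]
table z -0.0005084121617487392
  obj [158, 142, 122, 78, 6294] [ 0.327 -0.278  0.021] [0.672 0.05  0.091]
  obj [327, 173, 25, 31, 590] [0.354 0.175 0.02 ] [0.416 0.24  0.087]
  obj [291, 174, 24, 20, 309] [0.353 0.06  0.02 ] [0.425 0.13  0.047]
side wedge [199 181  36  22 351] [0.54744751 0.16814561 0.01100814] 0.0006510021895091977 0.020436783361182487 rect ((0.547736644744873, 0.1684962809085846), (0.04936080798506737, 0.09571094810962677), 25.044065475463867)
   [234 194] [0.5865 0.1349 0.0031]
   [225 202] [0.543  0.1202 0.0047]
   [199 189] [0.5105 0.2038 0.0169]
   [207 181] [0.5487 0.2183 0.0201]
side pan [ 215  186  139   98 7003] 0.08895130398586115 ((0.5401525497436523, -0.11917872726917267), (0.20749199390411377, 0.2523181438446045), 12.889787673950195) [[0.41100001335144043, -0.01899999938905239], [0.46700000762939453, -0.26499998569488525], [0.6690000295639038, -0.21899999678134918], [0.6129999756813049, 0.027000000700354576]]
table z 0.0005745863456201317
  obj [144, 181, 27, 33, 716] [0.346 0.171 0.02 ] [0.411 0.234 0.089]
  obj [187, 186, 169, 148, 14300] [ 0.324 -0.307  0.02 ] [0.736 0.022 0.093]
  obj [167, 211, 28, 26, 438] [0.351 0.058 0.02 ] [0.42  0.129 0.049]
```

Emit:
{"fn": "arm_command", "kwargs": {"plan": "-0.035 -0.0235 0.005 0;-0.035 -0.0235 0.005 0;-0.035 -0.0235 0.005 0;-0.035 -0.0235 0.005 0;-0.035 -0.0235 0.005 0;-0.035 -0.0235 0.005 0;-0.035 -0.0235 0.005 0;-0.035 -0.0235 0.005 0;-0.035 -0.0235 0.01 0;-0.035 -0.0235 0.01 0;-0.035 -0.0235 0.01 0;-0.035 -0.0235 0.01 0;0 0 0 9.6;0 0 0 9.6;0 0 0 9.6;0 0 0 9.6;0 0 0 9.6;0 0 0 0;0 0 0 0", "hand": 0.5, "grip_force": 30}}

```text
clock: 2.52
tcp_pos: [0.5231, 0.239, 0.1652]
orientation: [-1.719, -2.629, 0.0]
contact_force: [-0.8, -0.4, 0.4]
grip_width: 0.0214
gripper_force: 0.0
```

```bash
cat > look.py <<'E'
import sys
from h import *
obs=r.get_obs(); p,d,K=grab('wrist',sys.argv[1]); P=pts(K,d); hsv=cv2.cvtColor(p,cv2.COLOR_RGB2HSV)
Rt=R.from_rotvec(obs['orientation']).as_matrix()
print('t',obs['clock'],'tcp',obs['tcp_pos'].round(4),'tool x deg',np.degrees(np.arctan2(Rt[1,0],Rt[0,0])).round(2),'z',Rt[:,2].round(3),'F',obs['contact_force'].round(2),'w',obs['grip_width'].round(4))
m=((hsv[...,0]>3)&(hsv[...,0]<18)&(hsv[...,1]>190)&(hsv[...,2]>120)&(d>0)&(abs(P[...,2]-.01)<.02)).astype(np.uint8)
nn,l,s,c=cv2.connectedComponentsWithStats(m); i=1+np.argmax(s[1:,4]); q=P[l==i]
print('wedge px',s[i],'rect',cv2.minAreaRect(q[:,:2].astype(np.float32)),q[:,2].min(),q[:,2].max())
for h in cv2.approxPolyDP(cv2.convexHull(np.argwhere(l==i)[:,::-1].astype(np.int32)),5,True)[:,0]: print('  ',h,P[h[1],h[0]].round(4))
np.savez('w.npz',P=P,p=p,d=d)
E
python3 look.py w1.png
```

```text
Traceback (most recent call last):
  File "look.py", line 5, in <module>
    print('t',obs['clock'],'tcp',obs['tcp_pos'].round(4),'tool x deg',np.degrees(np.arctan2(Rt[1,0],Rt[0,0])).round(2),'z',Rt[:,2].round(3),'F',obs['contact_force'].round(2),'w',obs['grip_width'].round(4))
                                                                                                                                                                                  ^^^^^^^^^^^^^^^^^^^^^^^
AttributeError: 'float' object has no attribute 'round'
```

View pics/w1.png

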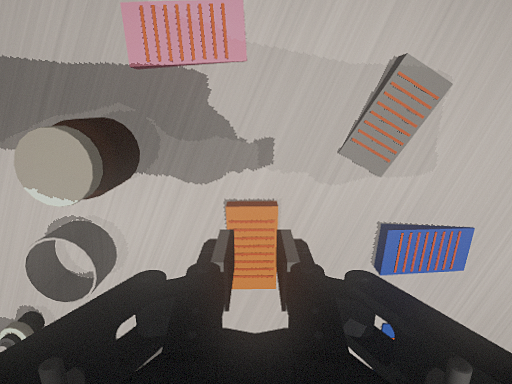

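```bash
sed -i "s/obs\['grip_width'\].round(4)/obs['grip_width']/; s/hsv\[...,1\]>190)&(hsv\[...,2\]>120/hsv[...,1]>150)\&(hsv[...,2]>90/" look.py; python3 look.py w2.png; python3 - <<'E'
from h import *
z=np.load('w.npz');P=z['P'];Rt=None
# back edge region points
for v in range(196,212,2): print(v,[tuple(P[v,u].round(3)) for u in (230,252,274)])
E
```

```text
t 2.575 tcp [0.5231 0.239  0.1652] tool x deg 113.6 z [-0.  0. -1.] F [-0.85  0.08 -0.6 ] w 0.021457088358352194
wedge px [ 227  207   51   82 3128] rect ((0.550096869468689, 0.17216145992279053), (0.04891596734523773, 0.09905628859996796), 24.01763343811035) 0.0009279900605010938 0.018465338245547525
   [277 211] [0.5542 0.223  0.0167]
   [275 288] [0.5925 0.1371 0.002 ]
   [232 288] [0.5491 0.1193 0.0036]
   [227 207] [0.5086 0.2079 0.0178]
196 [(np.float64(0.508), np.float64(0.214), np.float64(0.001)), (np.float64(0.528), np.float64(0.223), np.float64(-0.0)), (np.float64(0.548), np.float64(0.232), np.float64(0.001))]
198 [(np.float64(0.508), np.float64(0.213), np.float64(0.002)), (np.float64(0.529), np.float64(0.221), np.float64(0.001)), (np.float64(0.549), np.float64(0.229), np.float64(-0.001))]
200 [(np.float64(0.509), np.float64(0.21), np.float64(0.0)), (np.float64(0.53), np.float64(0.219), np.float64(0.0)), (np.float64(0.55), np.float64(0.228), np.float64(0.001))]
202 [(np.float64(0.51), np.float64(0.21), np.float64(0.005)), (np.float64(0.53), np.float64(0.219), np.float64(0.007)), (np.float64(0.549), np.float64(0.228), np.float64(0.008))]
204 [(np.float64(0.51), np.float64(0.21), np.float64(0.012)), (np.float64(0.53), np.float64(0.219), np.float64(0.013)), (np.float64(0.549), np.float64(0.228), np.float64(0.014))]
206 [(np.float64(0.511), np.float64(0.21), np.float64(0.017)), (np.float64(0.53), np.float64(0.218), np.float64(0.018)), (np.float64(0.549), np.float64(0.227), np.float64(0.019))]
208 [(np.float64(0.512), np.float64(0.208), np.float64(0.018)), (np.float64(0.531), np.float64(0.217), np.float64(0.019)), (np.float64(0.55), np.float64(0.225), np.float64(0.018))]
210 [(np.float64(0.512), np.float64(0.206), np.float64(0.018)), (np.float64(0.532), np.float64(0.215), np.float64(0.018)), (np.float64(0.551), np.float64(0.223), np.float64(0.017))]
```

Emit:
{"fn": "arm_command", "kwargs": {"plan": "0.013 -0.002 0.015 0;0 0 0.03 0;0 0 0.03 0;0 0 0.03 0;0 0 0.025 0;0 0 0.012 0;0 0 0.005 0;0 0 0 0;0 0 0 0"}}

```text
clock: 3.75
tcp_pos: [0.5168, 0.2504, 0.0191]
orientation: [1.723, 2.626, 0.002]
contact_force: [0.0, -0.2, 0.2]
grip_width: 0.0211
gripper_force: 0.0
```

```bash
python3 look.py w3.png
```

```text
t 3.75 tcp [0.5168 0.2504 0.0191] tool x deg 113.45 z [ 0.001  0.001 -1.   ] F [ 0.03 -0.16  0.15] w 0.021127826569569127
wedge px [ 223  299   65   34 1649] rect ((0.5331478714942932, 0.21503710746765137), (0.03329167515039444, 0.010895729064941406), 24.360376358032227) -0.0005119499031916996 0.019828435039287357
   [287 327] [0.5482 0.2212 0.0174]
   [223 327] [0.5182 0.2082 0.0174]
   [223 314] [0.5162 0.2121 0.0128]
   [231 300] [5.193e-01 2.131e-01 2.000e-04]
   [279 299] [0.5434 0.2249 0.0011]
```

View pics/w3.png

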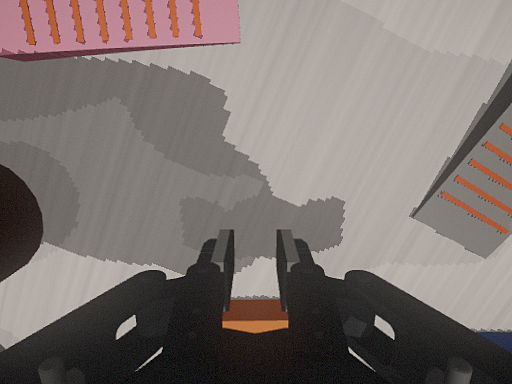

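Emit:
{"fn": "arm_command", "kwargs": {"plan": "-0.01 0 0.003 0;-0.008 0 0 0;-0.005 0 0 0;-0.0075 0 0 0.9;-0.0075 0 0 0.9;-0.0075 0 0 0.9;-0.0075 0 0 0.9;-0.0075 0 0 0.9;-0.0075 0 0 0.9;-0.0075 0 0 0.9;-0.0075 0 0 0.9;0 0 0 0;0 0 0 0"}}

```text
clock: 5.42
tcp_pos: [0.5461, 0.1729, 0.0152]
orientation: [-1.885, -2.513, 0.0]
contact_force: [-0.1, -0.4, -0.1]
grip_width: 0.021
gripper_force: 0.0
```

```bash
cat > two.py <<'E'
import sys
from h import *
F=np.array([.577,.0335])
for n in ('scene','side'):
    p,d,K=grab(n,n+sys.argv[1]+'.png'); P=pts(K,d); hsv=cv2.cvtColor(p,cv2.COLOR_RGB2HSV); ok=d>0
    m=((hsv[...,0]>3)&(hsv[...,0]<18)&(hsv[...,1]>170)&(hsv[...,2]>110)&ok&(abs(P[...,2]-.01)<.02)&(P[...,0]>.45)&(P[...,0]<.7)).astype(np.uint8)
    nn,l,s,c=cv2.connectedComponentsWithStats(m); i=1+np.argmax(s[1:,4]); q=P[l==i]
    print(n,'wedge',s[i],'rect',cv2.minAreaRect(q[:,:2].astype(np.float32)))
    for h in cv2.approxPolyDP(cv2.convexHull(np.argwhere(l==i)[:,::-1].astype(np.int32)),3,True)[:,0]: print('  ',h,P[h[1],h[0]].round(4))
    m=ok&(abs(P[...,2]-.088)<.005)&(P[...,0]>.3)&(P[...,0]<.9)&(P[...,1]>-.4)&(P[...,1]<.3)
    nn,l,s,c=cv2.connectedComponentsWithStats(m.astype(np.uint8)); i=1+np.argmax(s[1:,4]); q=P[l==i]
    rr=cv2.minAreaRect(q[:,:2].astype(np.float32)); print(n,'pan',rr)
    A=np.c_[q[:,:2]-q[:,:2].mean(0),np.ones(len(q))]; print('  tilt',np.linalg.lstsq(A,q[:,2],rcond=None)[0].round(4))
o=r.get_obs(); Rt=R.from_rotvec(o['orientation']).as_matrix()
print(o['clock'],o['tcp_pos'],'toolx',np.degrees(np.arctan2(Rt[1,0],Rt[0,0])),o['contact_force'].round(2))
E
python3 two.py 1
python3 - <<'E'
import cv2,numpy as np
a=cv2.imread('pics/scene1.png')[140:300,190:390]; b=cv2.imread('pics/side1.png')[130:290,170:370]
cv2.imwrite('pics/c1.png',cv2.resize(np.hstack([a,b]),None,fx=2,fy=2,interpolation=2))
E
```

```text
scene wedge [264 218  36  16 436] rect ((0.5652223825454712, 0.11363974213600159), (0.04942924529314041, 0.09877986460924149), 13.665680885314941)
   [299 220] [0.5383 0.1512 0.0186]
   [297 233] [0.5752 0.1629 0.0056]
   [264 228] [0.599  0.0756 0.0023]
   [267 218] [0.5568 0.0625 0.0012]
scene pan ((0.538712203502655, -0.11838442087173462), (0.215602308511734, 0.24904072284698486), 12.656497955322266)
  tilt [-0.0011 -0.0005  0.0873]
side wedge [214 188  33  22 361] rect ((0.5579212307929993, 0.11810202896595001), (0.04914836585521698, 0.08407818526029587), 16.118362426757812)
   [246 201] [0.5911 0.0845 0.0066]
   [234 209] [0.5443 0.0798 0.005 ]
   [214 195] [0.5276 0.1515 0.0185]
   [224 188] [0.5685 0.1591 0.0195]
side pan ((0.5402172803878784, -0.11950211226940155), (0.2070644050836563, 0.251314252614975), 12.679072380065918)
  tilt [0.0031 0.0046 0.0889]
5.525 [0.54600828 0.1731644  0.01526391] toolx 106.28143211911059 [-0.43  0.87  1.37]
```

View pics/c1.png

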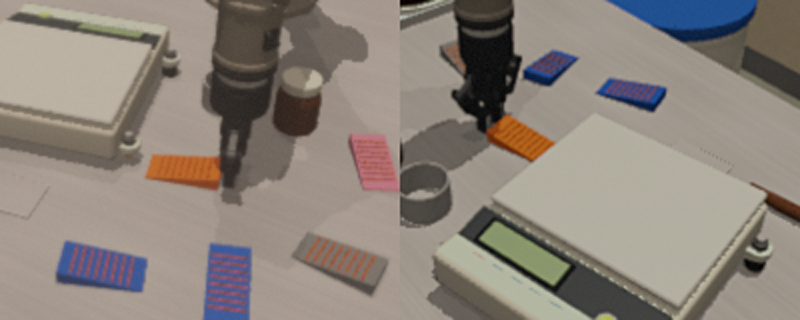

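```bash
python3 - <<'E'
from h import *
p=cv2.imread('pics/scene1.png'); g=p[195:222,240:270]
K=cam('scene'); hs=cv2.cvtColor(g,cv2.COLOR_BGR2GRAY)
print(hs[:, ::2])
print(onplane(K,[[255,206],[255,210],[255,214]],.045))
z=np.load('scene0.npz');P=pts(K,z['d']);m=(z['d']>0)&(P[...,2]>.028)&(P[...,2]<.06)&(P[...,0]>.53)&(P[...,1]>.005)&(P[...,1]<.07)
# points beyond the left side of the housing, in scale frame
a=np.radians(12.8);S=P[m][:,:2]-[.496,-.1285];X=S@[np.cos(a),np.sin(a)];Y=S@[-np.sin(a),np.cos(a)]
k=Y>.133;print(k.sum(),np.median(X[k]),X[k].min(),X[k].max(),Y[k].max())
E
```

```text
[[178 179 180 178 153 117 149 100  92  90  98  98 141 153 158]
 [179 178 179 175 142 118 137  95  90  89  98 102 146 155 158]
 [179 178 178 171 122 129 122  95  89  92  99 115 149 157 157]
 [177 179 178 161 119 131 109  91  90  96  99 118 151 158 157]
 [172 176 176 149 117 143  99  91  87  96  98 119 151 159 158]
 [154 164 167 131 123 135  94  91  88  97  98 139 154 157 155]
 [120 139 148 122 148 121  92  89  93  98 101 145 154 156 156]
 [114 116 114 120 152 107  91  89  98  98 112 149 156 155 154]
 [122 115 114 130 149  97  92  89  97  99 120 155 155 154 154]
 [153 125 125 137 136  95  90  92  97 100 142 157 157 156 154]
 [166 161 161 154 120  94  94 115 101 100 147 157 156 156 154]
 [152 159 165 153 106  91 111 147 116 101 149 156 155 157 156]
 [131 141 147 135  95  87 105 137 108 117 154 157 156 155 156]
 [118 121 124 113  92  88  92 105  90 138 159 157 157 156 156]
 [116 115 115 106  92  84  86  90  87 153 161 159 159 156 156]
 [116 115 113 104  91  87  73  81  79 146 156 160 159 159 157]
 [115 114 115 102  91 105  75  69  80 167 154 159 159 160 157]
 [114 114 112 104  92 138 133  99 126 173 144 156 159 158 160]
 [112 111 113 103  94 153 170 165 169 154 138 159 157 155 160]
 [113 111 110 103  93 121 143 152 139 120 143 157 159 157 156]
 [110 111 111 102  93 107 117 120 112 106 152 158 158 158 158]
 [112 109 111 100  94 103 111 109 104 104 136 157 157 155 156]
 [108 109 107  99  92 100  96  95 100 108 117 155 157 138 137]
 [ 94 101 105  90  96 100  95  89  99 106 114 155 158 129 125]
 [ 97  96  93  84  96 100  98  94  96  98 125 159 156 126 123]
 [101 100  98  94  98  98  98  99  97  98 127 158 152 126 124]
 [ 99 101 101 100  97  97 105 103  97 103 143 157 152 125 123]]
[[0.57476887 0.03310874 0.045     ]
 [0.58983933 0.04167192 0.045     ]
 [0.60448194 0.04999211 0.045     ]]
74 0.12340099379656502 0.10527219880600036 0.13327169992990645 0.1557623347664082
```

Emit:
{"fn": "arm_command", "kwargs": {"plan": "-0.006 0 0 0.8;-0.006 0 0 0.8;-0.006 0 0 0.8;-0.006 0 0 0.8;-0.006 0 0 0.8;-0.006 0 0 0.8;-0.006 0 0 0.8;-0.004 0 0 0.6;0 0 0 0"}}

```text
clock: 6.65
tcp_pos: [0.557, 0.1276, 0.0153]
orientation: [2.019, 2.407, -0.0]
contact_force: [-0.2, -0.1, -0.7]
grip_width: 0.0214
gripper_force: 0.0
```

Emit:
{"fn": "arm_command", "kwargs": {"plan": "-0.002 0 0 0;-0.002 0 0 0;-0.002 0 0 0;-0.001 0 0 0;0 0 0 0;0 0 0 0"}}

```text
clock: 7.4
tcp_pos: [0.5581, 0.1212, 0.0153]
orientation: [-2.018, -2.407, 0.0]
contact_force: [-0.2, -0.4, 0.2]
grip_width: 0.0215
gripper_force: 0.0
```

Emit:
{"fn": "arm_command", "kwargs": {"plan": "-0.001 0 0 0;-0.001 0 0 0;0 0 0 0;0 0 0 0"}}

```text
clock: 7.9
tcp_pos: [0.5585, 0.1192, 0.0153]
orientation: [-2.018, -2.407, -0.0]
contact_force: [0.3, 0.7, 0.1]
grip_width: 0.021
gripper_force: 0.0
```

Emit:
{"fn": "arm_command", "kwargs": {"plan": "-0.001 0 0 0;-0.001 0 0 0;0 0 0 0;0 0 0 0"}}

```text
clock: 8.4
tcp_pos: [0.5589, 0.1172, 0.0153]
orientation: [-2.018, -2.407, -0.0]
contact_force: [0.8, -0.2, -1.1]
grip_width: 0.0216
gripper_force: 0.0
```

Emit:
{"fn": "arm_command", "kwargs": {"plan": "-0.001 0 0 0;0 0 0 0;0 0 0 0"}}

```text
clock: 8.78
tcp_pos: [0.559, 0.1164, 0.0153]
orientation: [-2.018, -2.407, -0.0]
contact_force: [-0.9, 1.9, -0.6]
grip_width: 0.0213
gripper_force: 0.5
```

Emit:
{"fn": "arm_command", "kwargs": {"plan": "-0.001 0 0 0;0 0 0 0;0 0 0 0"}}

```text
clock: 9.15
tcp_pos: [0.5591, 0.1157, 0.0153]
orientation: [-2.018, -2.408, -0.0]
contact_force: [-1.0, 3.5, -0.6]
grip_width: 0.0214
gripper_force: 1.5
```

Contact with the foot. The force is climbing, so I keep creeping.

Emit:
{"fn": "arm_command", "kwargs": {"plan": "-0.001 0 0 0;0 0 0 0;0 0 0 0"}}

```text
clock: 9.52
tcp_pos: [0.5592, 0.1149, 0.0153]
orientation: [-2.017, -2.407, -0.001]
contact_force: [-1.9, 6.2, 0.9]
grip_width: 0.021
gripper_force: 2.6
```

Emit:
{"fn": "arm_command", "kwargs": {"plan": "-0.001 0 0 0;0 0 0 0;0 0 0 0"}}

```text
clock: 9.9
tcp_pos: [0.5593, 0.1145, 0.0153]
orientation: [-2.017, -2.408, -0.001]
contact_force: [-0.9, 6.7, 1.0]
grip_width: 0.0216
gripper_force: 3.2
```

Emit:
{"fn": "arm_command", "kwargs": {"plan": "-0.001 0 0 0;0 0 0 0;0 0 0 0"}}

```text
clock: 10.28
tcp_pos: [0.5594, 0.1142, 0.0153]
orientation: [-2.016, -2.408, -0.002]
contact_force: [-1.8, 8.0, 0.9]
grip_width: 0.0213
gripper_force: 4.0
```

Emit:
{"fn": "arm_command", "kwargs": {"plan": "-0.001 0 0 0;0 0 0 0;0 0 0 0"}}

```text
clock: 10.65
tcp_pos: [0.5595, 0.1138, 0.0153]
orientation: [-2.015, -2.408, -0.002]
contact_force: [-2.3, 9.1, 1.6]
grip_width: 0.0212
gripper_force: 4.6
```

Emit:
{"fn": "arm_command", "kwargs": {"plan": "0.004 0 0 0;0.006 0 0 0;0.015 0 0 0;0.01 0 0 0;0 0 0 0;0 0 0 0"}}

```text
clock: 11.4
tcp_pos: [0.5538, 0.1455, 0.0153]
orientation: [2.018, 2.407, -0.0]
contact_force: [-0.7, 0.3, 0.3]
grip_width: 0.0216
gripper_force: 0.0
```

```bash
python3 two.py 2; python3 look.py w4.png; python3 - <<'E'
import cv2,numpy as np
a=cv2.imread('pics/scene2.png')[140:300,190:390]; b=cv2.imread('pics/w4.png')[200:384,0:400]
cv2.imwrite('pics/c2.png',np.vstack([cv2.resize(a,(400,320),interpolation=2),b]))
E
```

```text
scene wedge [248 213  33  16 309] rect ((0.5718919038772583, 0.06043277680873871), (0.04896550998091698, 0.08822964131832123), 11.238621711730957)
   [280 215] [0.5428 0.0956 0.0161]
   [275 228] [0.5863 0.1026 0.0047]
   [248 219] [0.5881 0.0187 0.0017]
   [261 213] [0.5537 0.0412 0.0083]
scene pan ((0.542219340801239, -0.11744518578052521), (0.2069982886314392, 0.24946096539497375), 12.753365516662598)
  tilt [-0.0009 -0.0005  0.0873]
side wedge [229 196  18  15 136] rect ((0.5604984760284424, 0.08491480350494385), (0.04646676778793335, 0.03029651753604412), 14.056326866149902)
   [246 201] [0.5861 0.0783 0.0132]
   [235 210] [0.541  0.0708 0.0092]
   [229 205] [0.5361 0.0914 0.0162]
   [239 196] [0.5796 0.102  0.0197]
side pan ((0.5402443408966064, -0.11960795521736145), (0.20749764144420624, 0.2508322298526764), 12.62572956085205)
  tilt [0.0036 0.0047 0.0889]
11.5 [0.55387391 0.14512324 0.0153036 ] toolx 100.00407384627498 [ 0.52 -1.48 -0.07]
t 11.5 tcp [0.5539 0.1451 0.0153] tool x deg 100.0 z [ 0. -0. -1.] F [ 0.52 -1.48 -0.07] w 0.021391912470325507
wedge px [223 316  65  17 654] rect ((0.5619713664054871, 0.10370804369449615), (0.03549869731068611, 0.0026497626677155495), 10.109619140625) -0.0001753636415454951 0.013957930351817943
   [287 326] [0.5787 0.1066 0.0091]
   [254 332] [0.5615 0.1034 0.0134]
   [223 326] [0.5453 0.1015 0.01  ]
   [223 316] [5.446e-01 1.003e-01 5.000e-04]
   [287 316] [0.5795 0.1067 0.0009]
```

View pics/c2.png

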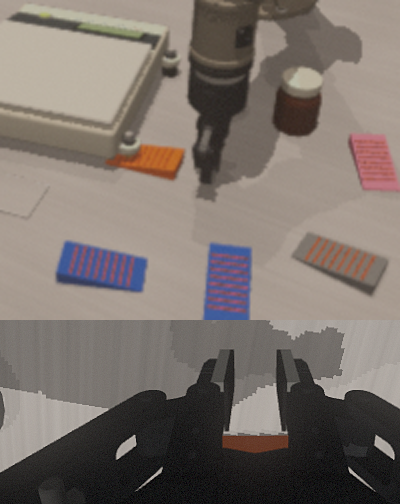

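Emit:
{"fn": "arm_command", "kwargs": {"plan": "0 0 -0.045 0;0 0 -0.045 0;0 0 -0.045 0;-0.031 0.001 0 0;-0.031 0.001 0 0;-0.031 0.001 0 0;-0.031 0.001 0 0;-0.03 0.001 0 0;0 0 0 0;0 0 0 0;0 0 0.02 0;0 0 0.015 0;0 0 0 0;0 0 0 0", "hand": 1}}

```text
clock: 13.3
tcp_pos: [0.5858, -0.0047, 0.1156]
orientation: [2.018, 2.408, 0.0]
contact_force: [0.4, -0.2, -0.1]
grip_width: -0.0
gripper_force: 0.0
```

Emit:
{"fn": "arm_command", "kwargs": {"plan": "0 0 0.005 0;0 0 0.004 0;0 0 0.003 0;0 0 0.002 0;0 0 0 0;0 0 0 0"}}

```text
clock: 14.05
tcp_pos: [0.5855, -0.005, 0.1021]
orientation: [-2.018, -2.407, -0.001]
contact_force: [-3.3, 1.0, 9.0]
grip_width: -0.0002
gripper_force: 4.4
```

Emit:
{"fn": "arm_command", "kwargs": {"plan": "0 0 0.002 0;0 0 0 0;0 0 0 0"}}

```text
clock: 14.42
tcp_pos: [0.5857, -0.0049, 0.1018]
orientation: [-2.018, -2.406, -0.002]
contact_force: [-8.7, 0.9, 24.5]
grip_width: 0.0002
gripper_force: 12.1
```

Emit:
{"fn": "arm_command", "kwargs": {"plan": "0 0 -0.003 0;0 0 -0.005 0;0 0 -0.02 0;0 0 -0.04 0;0 0 -0.04 0;0 0 -0.02 0;0 0 0 0;0 0 0 0;0 0 0 0;0 0 0 0"}}

```text
clock: 15.68
tcp_pos: [0.5851, -0.005, 0.2264]
orientation: [-2.018, -2.407, 0.002]
contact_force: [0.6, -0.4, 0.3]
grip_width: -0.0003
gripper_force: 0.0
```

```bash
python3 two.py 3; python3 -c "
import cv2,numpy as np
a=cv2.imread('pics/scene3.png')[140:300,190:390]; b=cv2.imread('pics/side3.png')[130:290,170:370]
cv2.imwrite('pics/c3.png',cv2.resize(np.hstack([a,b]),None,fx=2,fy=2,interpolation=2))"
```

```text
scene wedge [245 213  36  16 318] rect ((0.572260320186615, 0.0585574135184288), (0.049167450517416, 0.09267628937959671), 8.44627857208252)
   [280 215] [0.5428 0.0956 0.0161]
   [276 228] [0.5862 0.1056 0.006 ]
   [245 221] [0.5996 0.0158 0.0017]
   [261 213] [0.5518 0.0402 0.0066]
scene pan ((0.5381856560707092, -0.11881522834300995), (0.21621805429458618, 0.249845489859581), 12.57951545715332)
  tilt [-0.0009 -0.0005  0.0873]
side wedge [229 196  18  15 140] rect ((0.5609250068664551, 0.0850297138094902), (0.05031420290470123, 0.029251521453261375), 13.214071273803711)
   [246 201] [0.5843 0.0761 0.0156]
   [235 210] [0.54   0.0694 0.0107]
   [229 205] [0.5363 0.0918 0.0158]
   [239 196] [0.5799 0.1024 0.0193]
side pan ((0.5400334000587463, -0.11942033469676971), (0.20713767409324646, 0.2517906129360199), 12.623108863830566)
  tilt [0.0036 0.0047 0.0889]
15.775 [ 0.58539105 -0.00504605  0.22675687] toolx 100.0412123185874 [ 0.72  0.13 -0.66]
```

View pics/c3.png

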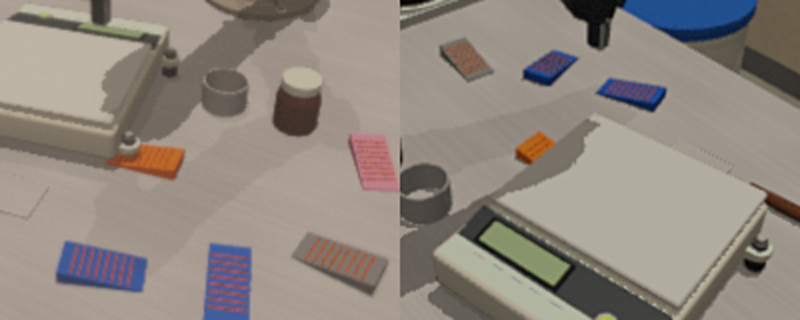

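The wedge sits under the foot at crop pixel (150,158). The scale, ring and jar haven't moved, and the arm is clear.

```bash
python3 -c "
from bench import ticket; print(ticket.hand_in())"
```

```text
the job is handed in; nothing more can be done
None
```

I pushed the orange wedge under the bare foot until the push reached about 9 N, and the pan stayed level. I then pressed the pan corner at about 24 N with no visible rocking and let go. The job was handed in at about 16 s; no verdict came back.

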